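Load a bottle onto the bottle roller and start it

ROBOT

A 6-joint arm with a two-finger parallel gripper is mounted at the origin on a cart in front of the work surface, level with it; the furniture and walls round the work are solid. World frame = base frame: x ahead of the robot, y to its left, z up, the work surface at z = 0. Lengths are in mm, angles in rad, forces in N, time in s.
With the tool pointing down it reaches from about 275 to 1000 mm from the base axis. Payload 8.4 kg.
Tool frame: the origin (TCP) lies midway between the tips of the shut fingers; the grasp point (between the pads) lies 19 mm behind it; z points along the fingers, y is the line along which they close (so a half turn about z gives the same grasp; the last joint's range is limited). The gripper opens to 85 mm and grips with 20 to 120 N. Pads are 22 mm wide; open, the fingers measure 114 mm over their backs; the gripper's body (76 mm by 85 mm) begins 54 mm behind the grasp point. The pads swing forward as they close: fully open they stand 13 mm farther back than shut.
Start: joints at [1.276, 0.353, 1.633, -0, 1.155, -0.002], TCP at [180.395, 598.403, 231.281] pointing down, gripper open.
Joint ranges: [-2.63, 2.63], [-0.92, 2.1], [0.06, 2.66], [-1.3, 4.44], [0, 2.69], [-3.02, 3.02]. Speed limits (rad/s): [2.22, 2.22, 2.79, 3.14, 3.14, 3.14].

INTERFACE

Orientations are given as [roll, pitch, yaw] about the fixed x, y, z axes, in that order (R = Rz(yaw) Ry(pitch) Rx(roll)).
In Python, from rig import telemetry, optics, r gives the robot as it stands.
- The arm moves only by the tool play_rows, never from a script. Its arguments are lists of equal length, an entry for each row: "dp": the shift along the tool's x, y, z in units of 40 mm (1.0 is 40 mm), a list of three; "rot": the turn, a rotation vector about the tool's x, y, z in units of 6 degrees (1.0 is 6 degrees), a list of three. In form: {"dp": [[tx, ty, tz], ...], "rot": [[ax, ay, az], ...]}. A call has 1 to 5 rows; each row is the pose to reach, as a shift and turn from the pose commanded when the call began, along the tool's axes at that moment; what a row does not reach only later rows make up. A row lasts 1/12 s, in which the tool goes at most 41.7 mm and 7.16 degrees, less where a joint would pass 70% of its speed; a pose out of reach is approached as far as the arm can. A call with a gripper value outside its range is refused whole. "fingers" is the opening, from 0 (shut) to 1 (fully open), set as the call begins (left out, the last holds). The fingers move at their own pace and stop on an object; "grip_force" is the grip in N (left out, the last holds). Time passes only in rows, so rows that repeat a pose let the fingers close. It gives the time, the measured TCP pose, the force, the opening and the grip force at its end, in the units of the state.
- telemetry.sense(): the state, without advancing time (a new reading comes with each control period).
- optics.grab_frame(name): name is "side" or "top" or "wrist"; returns a dict with "color" (384x512x3 uint8, red, green, blue), "mtx" (3x3 intrinsics, pixels), "D" ([k1, k2, p1, p2, k3] as OpenCV has them; the pictures are not rectified), "R" (3x3) and "t" (3): a world point X has camera coordinates R X + t; the wrist camera has in their place "mount" (4x4, takes a point from camera to tool coordinates, whose origin is the TCP and whose axes are the flange's). Camera axes: x right, y down, z forward; pixel columns grow to the right and rows downward; lengths in mm; the calibration is good to about 2 mm. A picture is of the moment at which its call begins: read the wrist's pose just before it. There is no depth.
- r.sign_off(): hands the job in; it is judged then, once.
The state is a dict: "clock": time; "qpos": joint angles; "qvel": joint speeds; "joint_efforts": joint torques, N m; "eef_pos": TCP position; "tcp_rot": TCP orientation; "contact_force": force on the tool from outside, world axes, zero at the start; "wrist_torque": the same for the moment, N m; "opening": opening from 0.0 (shut) to 1.0 (fully open); "grasp_force": force on a finger pad.
Only numpy, scipy, OpenCV 4.12 (cv2) and the standard library are available. Lean on these libraries where they do the work, as an engineer would, in place of code of your own. Each camera call takes 0.05 s, during which the arm holds its last target. There are 200 camera calls.

TASK

With the fingertips, slowly roll the amber bottle that lies at the foot of the bottle roller's loading ramp up the ramp until it drops into the trough between the two black rollers, without letting it get away and roll back on the way. Only push it: do not pick it up or press hard on it. Then push the toggle switch on the drive box fully over to the other side, towards the green dot, to switch the rollers on, and leave the things that stand around the roller where they are.

Things in the scene. Friction and masses are not known exactly. Their poses are not given: they have to be found in the camera images.
- roller: Bottle roller, fixed, 345 x 140 mm: metal loading ramp, two black rollers, white drive box. Origin on the bench under the ramp; x = uphill (level), y = along the rollers, z up. Ramp's foot at x -0.128; axles of the rollers (24 mm thick, free) at x 0.060 and 0.106, z 0.024; rubber stop strip at x 0.117; drive box x 0.121 to 0.212, top z 0.066, with a 10 mm high dial at x 0.187, y -0.034
- ramp: The ramp's sheet, rising at 9 degrees to meet the front roller's top: origin on its surface at the foot, mid-width; x = up the slope, y = across, z = square to the surface. A round lip bar 8 mm high lies across it 10 mm from the foot; the bottle starts against it. Side cheeks stand 16 mm above the surface, 128 mm apart. Nothing holds the bottle on the way up: let go, it rolls back to the lip
- bottle: Amber (orange-brown) bottle with black cap and white-and-green label, lying across the ramp, 115 mm long, 0.2 to 0.4 kg. Origin on its axis at the middle of its base; z = its axis, base to cap (at the start the cap points along the roller's +y); x and y turn as it rolls. Straight body 56 mm in diameter from 2 to 85 mm along the axis; cap 36 mm. Smooth, friction about 0.4
- bottle_mid (a point): The bottle's axis, 44 mm from the base: the middle of its straight body, 28 mm from the surface all round
- trough (a point): Where the bottle's axis lies when it rests on both rollers (roller frame x 0.083, z 0.057), at the middle of the rollers' length. The axis passes 7 mm higher over the front roller, at x 0.060; beyond that the bottle rolls on into the trough by itself. Its top is then 85 mm above the bench
- switch (a joint): Toggle switch on the drive box: 0 = off, leaning 0.45 rad towards the roller's +y (white dot); 0.9 = on, leaning as far towards -y (green dot). Stays where it is left; about 1 N at the tip moves it
- switch_tip (a point): Tip of the switch's steel bat (8 mm thick, 32 mm long from its pivot, which lies at x 0.160, y 0, z 0.069 in the roller's frame); it swings in the roller's y-z plane
- brown_bottle: Small dark brown bottle with black cap, 34 mm across, 66 mm high, standing on the far side of the ramp: leave alone. Origin under its middle
- red_bottle: White bottle with a red spout, 42 mm across, 110 mm high, standing on the far side of the rollers: leave alone. Origin under its middle
- measuring_cup: Small green measuring cup, open at the top, 47 mm across, 38 mm high, on the near side of the ramp: leave alone. Origin under its middle
There are look-alikes about, which are no part of the job. Leave any pink or turquoise look-alike of the bottle alone.

How it is judged (in metres and radians):
On the way, in this order (a step that is already met when the one before it is completed fails the run):
1. the amber bottle is past the middle of the ramp, still being pushed by the fingers (x of bottle_mid in the frame of roller between 0 and 0.055 m and contact force between the fingers and bottle above 0.05 N).
2. the amber bottle lies in the trough between the two rollers (x of bottle_mid in the frame of roller between 0.077 and 0.089 m and z of bottle_mid in the frame of roller between 0.0532 and 0.0602 m and angle between the z axis of bottle and the y axis of roller, either way round below 0.12 rad), for 0.2 s.
3. the switch is over to on (value of joint switch above 0.75 rad), for 0.2 s.
At the end, for the whole second after the job is handed in: The bottle rests in the trough on both rollers (its axis within 6 mm of the trough's middle along the roller's x and within 3.5 mm in height, 0.12 rad of the rollers' direction), still (under 0.02 m/s), and the switch is on (over 0.75 of 0.9 rad) (all of step 2 and linear speed of bottle below 0.02 m/s and value of joint switch above 0.75 rad); the robot touches nothing.
It fails at once if the bottle runs loose on the ramp: faster than 0.15 m/s with no finger on it (x of bottle_mid in the frame of roller between -0.09 and 0.05 m and linear speed of bottle above 0.15 m/s and contact force between the fingers and bottle below 0.02 N).
It fails at once if the bottle is lifted 8 mm or more off the ramp (z of bottle_mid in the frame of ramp above 0.036 m).
It fails at once if the fingers press on or squeeze the bottle with more than 15 N (contact force between the fingers and bottle above 15 N).
It fails at once if one of the three things beside the roller is moved 15 mm or knocked over (distance of any of brown_bottle, red_bottle, measuring_cup from where it was at the start of the episode above 0.015 m or angle between any of brown_bottle, red_bottle, measuring_cup's own z axis and vertical above 0.3 rad).
It also fails if it takes over 48 s, if anything falls off the work surface, if the arm or the gripper's body presses on something with over 40 N, if the wrist force passes 120 N, or if a joint passes its speed limit or range.

## Working session

There is one attempt and no reset: what is moved stays moved. The work goes in short steps, Python scripts to look and compute and a tool call to move; the robot and the scene stay as the last step left them, time stands still between calls to the robot, and variables do not carry over. Pictures are saved under pics/ and viewed, at most 14 in all, crops included, and the job is handed in when it is done.

Besides the shell and the picture viewer there is one more tool, called after "Request:" in YAML: its name, and indented under it one key for each argument. play_rows: Moves the arm, as the interface text tells. Its arguments: {"type":"object","properties":{"dp":{"type":"array"},"rot":{"type":"array"},"fingers":{"type":"number"},"grip_force":{"type":"number"}},"required":["dp","rot"]}

```bash
mkdir -p pics; cat > h.py <<'E'
import numpy as np, cv2
from rig import telemetry, optics, r
from scipy.spatial.transform import Rotation as Ro
def grab(n,save=None):
    s=telemetry.sense(); f=optics.grab_frame(n); f={k:(np.array(v) if not isinstance(v,str) else v) for k,v in f.items()}
    if 'mount' in f:
        T=np.eye(4); T[:3,:3]=Ro.from_euler('xyz',s['tcp_rot']).as_matrix(); T[:3,3]=s['eef_pos']
        M=T@f['mount']; f['R']=M[:3,:3].T; f['t']=-f['R']@M[:3,3]
    if save: cv2.imwrite('pics/'+save,f['color'][:,:,::-1])
    return f
def ray(f,uv):
    p=cv2.undistortPoints(np.array(uv,float).reshape(-1,1,2),f['mtx'],f['D']).reshape(-1,2)
    d=np.c_[p,np.ones(len(p))]@f['R']; return -f['R'].T@f['t'].ravel(), d
def onz(f,uv,z):
    c,d=ray(f,uv); return c+d*((z-c[2])/d[:,2])[:,None]
def proj(f,X):
    return cv2.projectPoints(np.array(X,float).reshape(-1,3),cv2.Rodrigues(f['R'])[0],f['t'].ravel().astype(float),f['mtx'],f['D'])[0].reshape(-1,2)
E
python3 - <<'E'
from h import *
a=grab('top');b=grab('side')
cv2.imwrite('pics/a.png',cv2.resize(a['color'][:,:,::-1],(800,600)))
cv2.imwrite('pics/b.png',cv2.resize(b['color'][:,:,::-1],(800,600)))
s=telemetry.sense();print(s)
E
```

```text
{'clock': 0.1, 'qpos': array([ 1.27557796e+00,  3.53575027e-01,  1.63400204e+00,  1.16220646e-05,
        1.15516223e+00, -2.39319771e-03]), 'qvel': array([ 0.0010638 , -0.00089401, -0.00186934, -0.00044318,  0.00145528,
        0.00036305]), 'joint_efforts': array([ 1.60869445e-04, -6.06356406e+01, -3.42818820e+01, -1.98694028e-05,
        4.10808512e-03,  1.82609017e-05]), 'eef_pos': array([180.29335234, 598.03399685, 230.66384918]), 'tcp_rot': array([-3.14044603e+00, -1.33713098e-05,  2.84876278e+00]), 'contact_force': array([ 0.28964946, -0.2631194 , -0.31815253]), 'wrist_torque': array([-0.02834557, -0.03298334, -0.02042416]), 'grasp_force': 0.0, 'opening': 1.0002003997084337}
```

View pics/a.png

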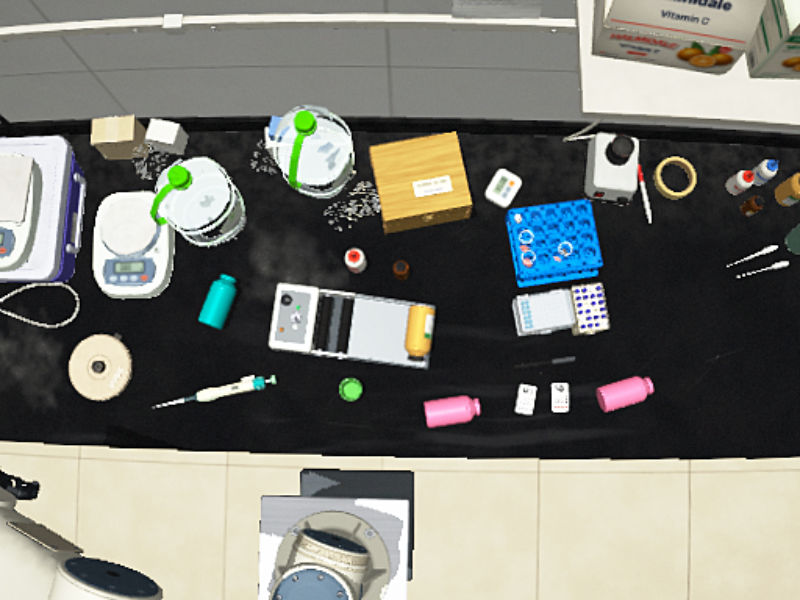

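View pics/b.png

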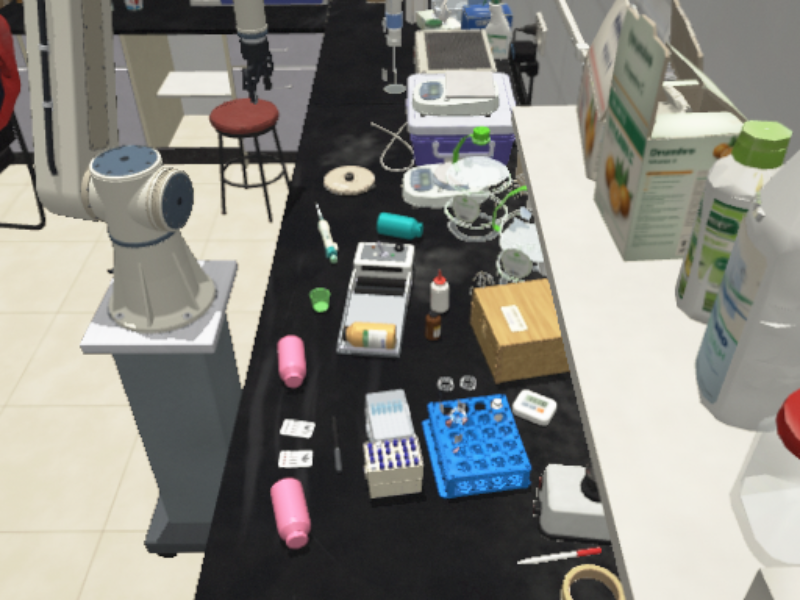

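The amber bottle lies at the ramp's foot near (420,330) in the top view. The drive box is at (295,318), so uphill points left, towards world +y. The brown bottle is at (400,268), the red one at (355,260) and the cup at (350,388).

```bash
python3 - <<'E'
from h import *
a=grab('top')
c=a['color'][170:260,165:290,::-1]
cv2.imwrite('pics/c.png',cv2.resize(c,(800,576),interpolation=cv2.INTER_CUBIC))
k=.64
def P(u,v,z): return onz(a,[[u*k,v*k]],z)[0].round(1)
print('foot far',P(435,303,0),'foot near',P(429,367,0),'box corner far',P(277,285,66),'near',P(269,347,66),P(311,352,66),P(321,291,66))
print('bottle',P(420,330,50),'cup',P(350,388,20),'red',P(355,260,100),'brown',P(400,268,60))
print('cam',a['R'].T@-a['t'].ravel())
E
```

```text
foot far [ 576.5 -212.6    0. ] foot near [ 435.2 -201.5    0. ] box corner far [598.4 127.   66. ] near [465.1 138.2  66. ] [456.4  48.6  66. ] [586.9  32.   66. ]
bottle [ 509.5 -179.8   50. ] cup [385.  -32.2  20. ] red [647.9 -40.9 100. ] brown [ 641.  -134.8   60. ]
cam [ 300.26370865 -155.71439752 1651.29192229]
```

View pics/c.png

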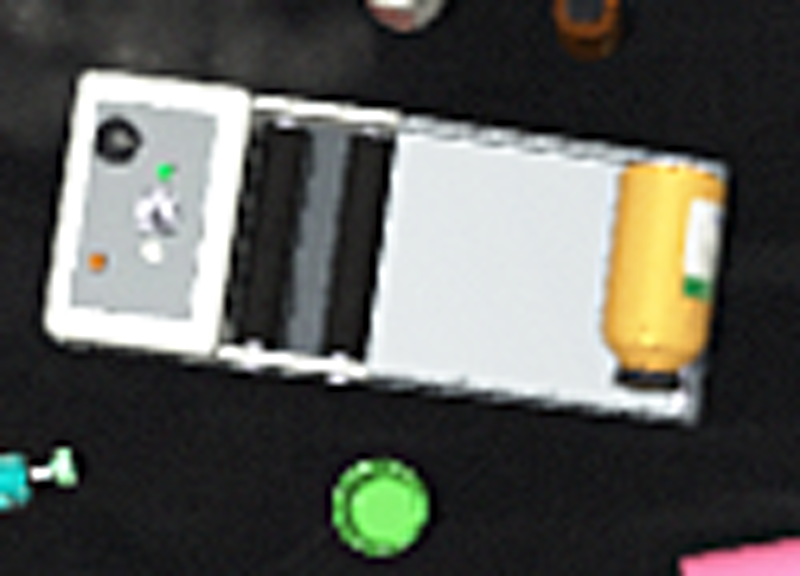

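The cap points towards the robot (at 650,378 in the crop). The drive box top has its corners at about (78,72), (45,340), (222,357) and (250,90). The white dot is at (151,250) and the green dot at (165,172).

```bash
cat > fit.py <<'E'
from h import *
def fit2(src,dst):
    s=np.array(src,float);d=np.array(dst,float);sm,dm=s.mean(0),d.mean(0)
    H=(s-sm).T@(d-dm);U,_,V=np.linalg.svd(H);R=V.T@np.diag([1,np.linalg.det(V.T@U.T)])@U.T
    t=dm-R@sm; return R,t,(R@s.T).T+t-d
E
python3 - <<'E'
from fit import *
a=grab('top')
m=[((78,72),66,(212,-70)),((45,340),66,(212,70)),((222,357),66,(121,70)),((250,90),66,(121,-70)),((727,160),10,(-128,-68)),((695,422),10,(-128,68)),((165,172),66,None),((151,250),66,None),((117,140),76,(187,-34))]
W=[onz(a,[[165+(u+.5)/6.4-.5,170+(v+.5)/6.4-.5]],z)[0][:2] for (u,v),z,_ in m]
i=[k for k in range(9) if m[k][2]]
R,t,res=fit2([m[k][2] for k in i],[W[k] for k in i])
print('origin',t,'yaw',np.arctan2(R[1,0],R[0,0]));print(res.round(1))
for k in(6,7): print(R.T@(W[k]-t))
B=[(620,165,28),(725,170,28),(605,340,28),(712,350,28)]
for u,v,z in B: print('b',R.T@(onz(a,[[165+u/6.4,170+v/6.4]],45)[0][:2]-t))
E
```

```text
origin [514.43311706 -77.01570843] yaw 1.4792832577911843
[[-0.2 -1.3]
 [ 1.2  0.5]
 [-0.3  2. ]
 [-0.4 -1.3]
 [-2.1  0.9]
 [ 2.9 -1.7]
 [-1.   0.9]]
[160.80938955 -22.66396298]
[162.70792675  18.57801075]
b [-74.24939562 -54.24506554]
b [-129.0667301   -57.63961227]
b [-76.57922905  37.95352591]
b [-132.26075965   37.03655543]
```

```bash
cat > d.py <<'E'
from h import *
import sys
O=np.array([514.4,-77.,0]);Y=1.479
def d(x,y,z,tilt=0,o=O):  # roller-frame target of TCP (mm); tilt about roller y
    s=telemetry.sense();Rc=Ro.from_euler('xyz',s['tcp_rot']);Rr=Ro.from_euler('z',Y)
    p=o+Rr.apply([x,y,z]);Rt=Rr*Ro.from_euler('y',tilt)*Ro.from_euler('x',np.pi)
    print('t',s['clock'],'now(roller)',Rr.inv().apply(s['eef_pos']-o).round(1),'op',s['opening'],'F',s['contact_force'].round(2))
    print('dp',(Rc.inv().apply(p-s['eef_pos'])/40).round(3),'rot',(np.degrees((Rc.inv()*Rt).as_rotvec())/6).round(3))
if __name__=='__main__': d(*map(float,sys.argv[1:]))
E
python3 d.py -175 -10 230
```

```text
t 0.2 now(roller) [641.7 394.6 230.8] op 1.0008713219419583 F [-0.15  0.86  0.22]
dp [-13.987 -17.986   0.036] rot [-7.000e-03  6.000e-03  1.308e+01]
```

Request:
play_rows:
  dp:
    - [-14,-18,0]
    - [-14,-18,0]
    - [-14,-18,0]
    - [-14,-18,0]
    - [-14,-18,0]
  rot:
    - [0,0,13.1]
    - [0,0,13.1]
    - [0,0,13.1]
    - [0,0,13.1]
    - [0,0,13.1]
  fingers: 0.5

```text
clock: 0.62
eef_pos: [255.5, 402.1, 231.1]
tcp_rot: [-3.141, 0.0, 2.218]
contact_force: [1.4, -0.1, 0.3]
opening: 0.5
grasp_force: 0.0
```

```bash
python3 d.py -175 -10 230
```

```text
t 0.6167 now(roller) [453.4 301.7 231.1] op 0.49965323227530867 F [ 1.36 -0.11  0.28]
dp [-16.86   -4.826   0.03 ] rot [-1.00e-03  2.00e-03  7.06e+00]
```

Request:
play_rows:
  dp:
    - [-16.86,-4.83,0]
    - [-16.86,-4.83,0]
    - [-16.86,-4.83,0]
    - [-16.86,-4.83,0]
    - [-16.86,-4.83,0]
  rot:
    - [0,0,7.06]
    - [0,0,7.06]
    - [0,0,7.06]
    - [0,0,7.06]
    - [0,0,7.06]

```text
clock: 1.03
eef_pos: [331.6, 208.3, 231.4]
tcp_rot: [3.141, -0.0, 1.593]
contact_force: [0.8, 0.5, 0.6]
opening: 0.499
grasp_force: 0.0
```

```bash
python3 d.py -175 -10 230
```

```text
t 1.0333 now(roller) [267.3 208.2 231.4] op 0.49907724303811757 F [0.83 0.46 0.62]
dp [-11.607   4.159   0.035] rot [ 0.005 -0.002  1.091]
```

Request:
play_rows:
  dp:
    - [-11.6,4.16,0]
    - [-11.6,4.16,0]
    - [-11.6,4.16,0]
    - [-11.6,4.16,0]
    - [-11.6,4.16,0]
  rot:
    - [0,0,1.09]
    - [0,0,1.09]
    - [0,0,1.09]
    - [0,0,1.09]
    - [0,0,1.09]

```text
clock: 1.45
eef_pos: [407.5, 13.9, 231.6]
tcp_rot: [3.141, -0.0, 1.485]
contact_force: [0.3, 0.1, -0.1]
opening: 0.501
grasp_force: 0.0
```

```bash
python3 - <<'E'
from h import *
from d import d
d(-175,-10,230)
f=grab('wrist','w1.png')
O=np.array([514.4,-77.,0]);Rr=Ro.from_euler('z',1.479)
X=O+Rr.apply(np.array([[212,-70,66],[212,70,66],[121,70,66],[121,-70,66],[-128,-68,8],[-128,68,8],[187,-34,76],[160,0,69]]))
print(proj(f,X).round(0).tolist())
E
```

```text
t 1.45 now(roller) [ 80.7 114.8 231.6] op 0.5008849848456937 F [ 0.28  0.11 -0.07]
dp [-6.41   3.084  0.04 ] rot [ 0.008 -0.002  0.053]
[[487.0, 8.0], [314.0, 7.0], [309.0, 121.0], [467.0, 122.0], [404.0, 319.0], [295.0, 319.0], [444.0, 40.0], [394.0, 75.0]]
```

View pics/w1.png

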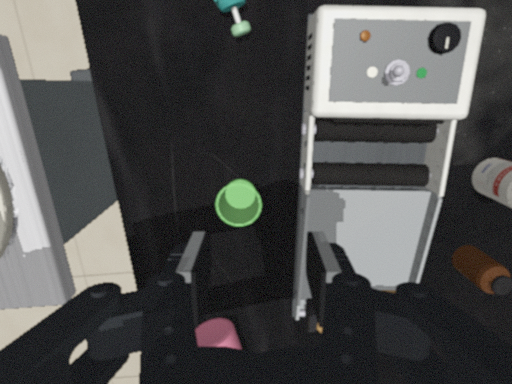

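The view matches the predicted pose within about 3 px: the box's front corners are at (309,119) and (467,119), and the ramp foot is at (297,318). The roller pose holds, so I carry on.

Request:
play_rows:
  dp:
    - [-6.41,3.08,0]
    - [-6.41,3.08,0]
    - [-6.41,3.08,0]
    - [-6.41,3.08,0]
    - [-6.41,3.08,0]
  rot:
    - [0,0,0.05]
    - [0,0,0.05]
    - [0,0,0.05]
    - [0,0,0.05]
    - [0,0,0.05]

```text
clock: 1.92
eef_pos: [481.3, -180.9, 231.3]
tcp_rot: [3.141, -0.0, 1.479]
contact_force: [0.9, 0.5, -0.3]
opening: 0.502
grasp_force: 0.0
```

```bash
python3 d.py -180 -10 200
```

```text
t 1.9167 now(roller) [-106.5   23.5  231.3] op 0.5015777772955766 F [ 0.89  0.46 -0.26]
dp [-1.837  0.836  0.782] rot [ 0.002 -0.     0.001]
```

Request:
play_rows:
  dp:
    - [-1.84,0.84,0.7]
    - [-1.84,0.84,0.7]
    - [-1.84,0.84,0.7]
    - [-1.84,0.84,0.7]
  rot:
    - [0,0,0]
    - [0,0,0]
    - [0,0,0]
    - [0,0,0]

```text
clock: 2.25
eef_pos: [507.4, -256.7, 201.8]
tcp_rot: [-3.139, -0.001, 1.477]
contact_force: [0.9, 1.1, 0.7]
opening: 0.498
grasp_force: 0.0
```

```bash
python3 - <<'E'
from h import *
from d import d
d(-180,-10,28)
f=grab('wrist','w2.png')
O=np.array([514.4,-77.,0]);Rr=Ro.from_euler('z',1.479)
ax=-102
X=O+Rr.apply(np.array([[ax-20,-54,58],[ax+28,-54,38],[ax+28,31,38],[ax-20,31,58],[-128,-64,6],[-128,64,6]]))
print(proj(f,X).round(0).tolist())
hsv=cv2.cvtColor(f['color'],cv2.COLOR_RGB2HSV);m=cv2.inRange(hsv,(8,110,90),(28,255,255))
n,l,st,c=cv2.connectedComponentsWithStats(m);print([s.tolist() for s in st[1:] if s[4]>200])
E
```

```text
t 2.25 now(roller) [-179.6   -9.5  201.8] op 0.49841724722668435 F [0.88 1.08 0.67]
dp [-0.014  0.021  4.345] rot [-0.02  -0.008 -0.022]
[[313.0, 102.0], [312.0, 41.0], [208.0, 41.0], [207.0, 103.0], [315.0, 106.0], [181.0, 106.0]]
[[404, 0, 40, 20, 399]]
```

View pics/w2.png

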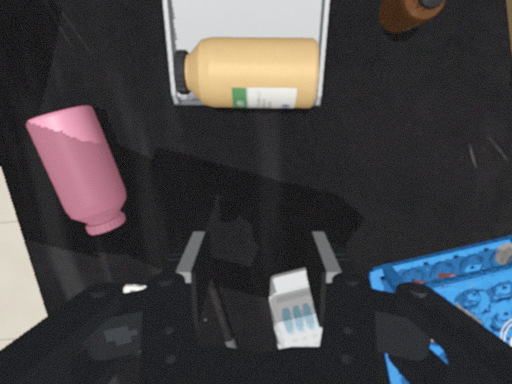

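The bottle lies square across the ramp, from its base at (320,72) to its cap at (177,72). Its base is near roller y -59, so I push centred at about y -13.

Request:
play_rows:
  dp:
    - [0,0.1,1]
    - [0,0.1,2]
    - [0,0.1,3]
    - [0,0.1,3.9]
    - [0,0.1,4.42]
  rot:
    - [0,0,0]
    - [0,0,0]
    - [0,0,0]
    - [0,0,0]
    - [0,0,0]

```text
clock: 2.72
eef_pos: [509.9, -253.0, 23.8]
tcp_rot: [-3.138, -0.001, 1.481]
contact_force: [-0.4, -0.0, 0.7]
opening: 0.499
grasp_force: 0.0
```

Request:
play_rows:
  dp:
    - [0.2,0,0]
    - [0.4,0,0]
    - [0.55,0,0]
    - [0.65,0,0]
    - [0.7,0,0]
  rot:
    - [0,0,0]
    - [0,0,0]
    - [0,0,0]
    - [0,0,0]
    - [0,0,0]

```text
clock: 3.13
eef_pos: [515.6, -226.9, 28.5]
tcp_rot: [3.139, 0.001, 1.481]
contact_force: [-0.5, -0.4, 0.2]
opening: 0.498
grasp_force: 0.0
```

```bash
python3 d.py -141 -13 25
```

```text
t 3.1333 now(roller) [-149.2  -15.    28.5] op 0.4977386513791058 F [-0.51 -0.43  0.21]
dp [ 0.205 -0.049  0.087] rot [0.028 0.009 0.015]
```

Request:
play_rows:
  dp:
    - [0.05,0,0]
    - [0.1,0,0]
    - [0.15,0,0]
    - [0.2,0,-0.01]
    - [0.25,0,-0.02]
  rot:
    - [0,0,0]
    - [0,0,0]
    - [0,0,0]
    - [0,0,0]
    - [0,0,0]

```text
clock: 3.55
eef_pos: [515.2, -217.7, 27.3]
tcp_rot: [-3.142, 0.0, 1.479]
contact_force: [-0.3, -0.8, 0.7]
opening: 0.501
grasp_force: 0.0
```

Request:
play_rows:
  dp:
    - [0.06,0,-0.01]
    - [0.12,0,-0.02]
    - [0.18,0,-0.03]
    - [0.24,0,-0.04]
    - [0.3,0,-0.05]
  rot:
    - [0,0,0]
    - [0,0,0]
    - [0,0,0]
    - [0,0,0]
    - [0,0,0]

```text
clock: 3.97
eef_pos: [516.5, -205.6, 29.4]
tcp_rot: [3.141, 0.0, 1.479]
contact_force: [-0.5, -1.9, 1.8]
opening: 0.501
grasp_force: 1.1
```

```bash
python3 - <<'E'
from h import *
from d import d
d(-125,-13,28)
f=grab('side','s1.png');c=f['color'][140:235,205:285,::-1];cv2.imwrite('pics/s1.png',cv2.resize(c,(505,600),interpolation=cv2.INTER_CUBIC))
E
```

```text
t 3.9667 now(roller) [-127.9  -13.8   29.4] op 0.5008432908893191 F [-0.53 -1.92  1.76]
dp [ 0.073 -0.021  0.035] rot [0.002 0.002 0.004]
```

View pics/s1.png

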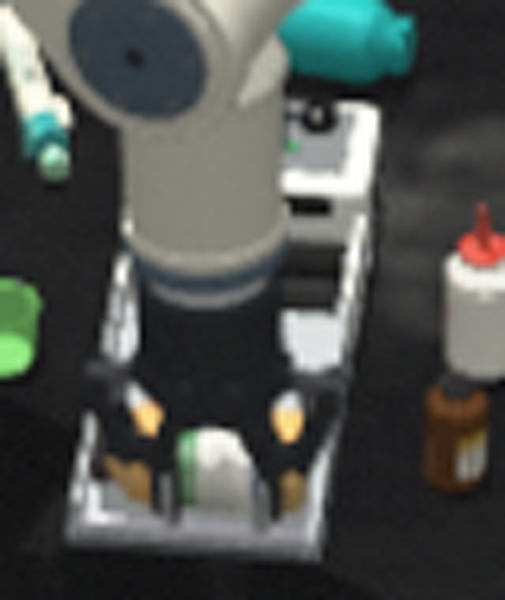

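The fingers span the bottle from behind, pushing at about 2 N. I carry on up the slope.

Request:
play_rows:
  dp:
    - [0.08,0,-0.012]
    - [0.16,0,-0.024]
    - [0.24,0,-0.036]
    - [0.32,0,-0.048]
    - [0.4,0,-0.06]
  rot:
    - [0,0,0]
    - [0,0,0]
    - [0,0,0]
    - [0,0,0]
    - [0,0,0]

```text
clock: 4.43
eef_pos: [517.8, -189.4, 31.7]
tcp_rot: [-3.142, 0.0, 1.48]
contact_force: [0.7, -1.5, 2.1]
opening: 0.5
grasp_force: 1.1
```

Request:
play_rows:
  dp:
    - [0.08,0,-0.012]
    - [0.16,0,-0.024]
    - [0.24,0,-0.036]
    - [0.32,0,-0.048]
    - [0.4,0,-0.06]
  rot:
    - [0,0,0]
    - [0,0,0]
    - [0,0,0]
    - [0,0,0]
    - [0,0,0]

```text
clock: 4.85
eef_pos: [519.3, -173.6, 34.1]
tcp_rot: [-3.142, 0.0, 1.479]
contact_force: [-0.5, -2.7, 1.5]
opening: 0.497
grasp_force: 1.2
```

Request:
play_rows:
  dp:
    - [0.08,0,-0.012]
    - [0.16,0,-0.024]
    - [0.24,0,-0.036]
    - [0.32,0,-0.048]
    - [0.4,0,-0.06]
  rot:
    - [0,0,0]
    - [0,0,0]
    - [0,0,0]
    - [0,0,0]
    - [0,0,0]

```text
clock: 5.27
eef_pos: [520.7, -157.6, 36.5]
tcp_rot: [-3.142, -0.0, 1.479]
contact_force: [-0.4, -1.6, 0.8]
opening: 0.5
grasp_force: 1.2
```

```bash
python3 - <<'E'
from h import *
from d import d,O
d(-80,-13,36)
f=grab('wrist','w3.png');Rr=Ro.from_euler('z',1.479)
x=Rr.inv().apply(telemetry.sense()['eef_pos']-O)[0]+39
print(proj(f,O+Rr.apply([[x,-57,66],[x,28,66],[x+28,-57,40],[x+28,28,40]])).round().tolist())
E
```

```text
t 5.2667 now(roller) [-79.7 -13.7  36.5] op 0.5000005626226809 F [-0.36 -1.55  0.82]
dp [-0.008 -0.016  0.013] rot [-0.001 -0.     0.004]
[[385.0, 183.0], [134.0, 183.0], [368.0, 95.0], [149.0, 95.0]]
```

View pics/w3.png

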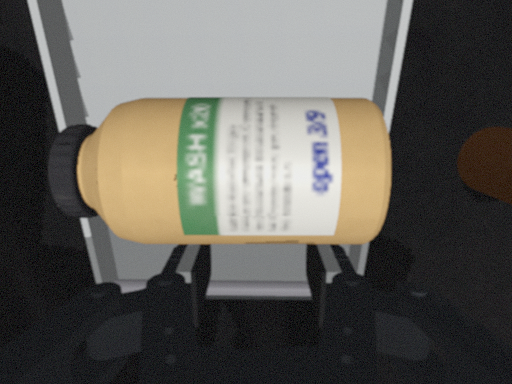

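The bottle lies straight across (body columns 95–390, front edge at row 98) with both fingers behind it. I continue.

Request:
play_rows:
  dp:
    - [0.08,0,-0.0126]
    - [0.16,0,-0.025]
    - [0.24,0,-0.038]
    - [0.32,0,-0.05]
    - [0.4,0,-0.063]
  rot:
    - [0,0,0]
    - [0,0,0]
    - [0,0,0]
    - [0,0,0]
    - [0,0,0]

```text
clock: 5.73
eef_pos: [522.2, -141.7, 39.1]
tcp_rot: [-3.142, 0.0, 1.479]
contact_force: [0.1, -2.8, 1.7]
opening: 0.498
grasp_force: 1.2
```

Request:
play_rows:
  dp:
    - [0.08,0,-0.0126]
    - [0.16,0,-0.025]
    - [0.24,0,-0.038]
    - [0.32,0,-0.05]
    - [0.4,0,-0.063]
  rot:
    - [0,0,0]
    - [0,0,0]
    - [0,0,0]
    - [0,0,0]
    - [0,0,0]

```text
clock: 6.15
eef_pos: [523.6, -125.8, 41.6]
tcp_rot: [-3.142, 0.0, 1.479]
contact_force: [-0.3, -2.6, 1.4]
opening: 0.496
grasp_force: 1.2
```

Request:
play_rows:
  dp:
    - [0.08,0,-0.0126]
    - [0.16,0,-0.025]
    - [0.24,0,-0.038]
    - [0.32,0,-0.05]
    - [0.4,0,-0.063]
  rot:
    - [0,0,0]
    - [0,0,0]
    - [0,0,0]
    - [0,0,0]
    - [0,0,0]

```text
clock: 6.57
eef_pos: [525.1, -109.8, 44.1]
tcp_rot: [-3.142, 0.0, 1.479]
contact_force: [0.6, -2.8, 2.1]
opening: 0.497
grasp_force: 1.2
```

Request:
play_rows:
  dp:
    - [0.08,0,-0.0126]
    - [0.16,0,-0.025]
    - [0.24,0,-0.038]
    - [0.32,0,-0.05]
    - [0.4,0,-0.063]
  rot:
    - [0,0,0]
    - [0,0,0]
    - [0,0,0]
    - [0,0,0]
    - [0,0,0]

```text
clock: 6.98
eef_pos: [526.5, -93.9, 46.6]
tcp_rot: [-3.142, 0.0, 1.479]
contact_force: [0.0, -3.0, 2.0]
opening: 0.499
grasp_force: 1.2
```

```bash
python3 - <<'E'
from h import *
from d import d
d(20,-13,52)
f=grab('wrist','w4.png')
hsv=cv2.cvtColor(f['color'],cv2.COLOR_RGB2HSV);m=cv2.inRange(hsv,(8,60,90),(28,255,255))
n,l,st,c=cv2.connectedComponentsWithStats(m)
for k in range(1,n):
  if st[k][4]>800: print(st[k].tolist())
for u in(120,160,360): v=np.flatnonzero(m[:,u]);print(u,v.min(),v.max())
E
```

```text
t 6.9833 now(roller) [-15.7 -13.6  46.6] op 0.49918756135702824 F [ 0.03 -3.01  2.  ]
dp [ 0.893 -0.015 -0.135] rot [-0.001  0.     0.004]
[76, 97, 317, 148, 43003]
[490, 285, 22, 55, 866]
120 104 237
160 97 243
360 98 244
```

Request:
play_rows:
  dp:
    - [0.07,0,-0.011]
    - [0.14,0,-0.022]
    - [0.21,0,-0.033]
    - [0.28,0,-0.044]
    - [0.35,0,-0.055]
  rot:
    - [0,0,0]
    - [0,0,0]
    - [0,0,0]
    - [0,0,0]
    - [0,0,0]

```text
clock: 7.45
eef_pos: [527.9, -80.0, 48.8]
tcp_rot: [3.142, 0.0, 1.479]
contact_force: [-0.1, -2.3, 1.8]
opening: 0.497
grasp_force: 1.1
```

Request:
play_rows:
  dp:
    - [0.07,0,-0.011]
    - [0.14,0,-0.022]
    - [0.21,0,-0.033]
    - [0.28,0,-0.044]
    - [0.35,0,-0.055]
  rot:
    - [0,0,0]
    - [0,0,0]
    - [0,0,0]
    - [0,0,0]
    - [0,0,0]

```text
clock: 7.87
eef_pos: [529.0, -65.9, 50.9]
tcp_rot: [-3.141, -0.0, 1.479]
contact_force: [0.2, -1.6, 0.4]
opening: 0.499
grasp_force: 0.8
```

Request:
play_rows:
  dp:
    - [0.05,0,-0.007]
    - [0.1,0,-0.014]
    - [0.15,0,-0.02]
    - [0.2,0,-0.025]
    - [0.25,0,-0.03]
  rot:
    - [0,0,0]
    - [0,0,0]
    - [0,0,0]
    - [0,0,0]
    - [0,0,0]

```text
clock: 8.28
eef_pos: [530.0, -56.1, 52.2]
tcp_rot: [3.142, -0.0, 1.479]
contact_force: [-0.6, -0.6, 1.6]
opening: 0.5
grasp_force: 0.2
```

```bash
cat > b.py <<'E'
from h import *
from d import d
d(22,-13,52)
f=grab('wrist','w5.png')
hsv=cv2.cvtColor(f['color'],cv2.COLOR_RGB2HSV);m=cv2.inRange(hsv,(8,60,90),(28,255,255))
for u in(120,160,360): v=np.flatnonzero(m[:250,u]);print(u,v.min(),v.max())
E
python3 b.py
```

```text
t 8.2833 now(roller) [ 22.2 -13.7  52.2] op 0.5002378502545918 F [-0.55 -0.64  1.63]
dp [-0.005 -0.017  0.004] rot [ 0.    -0.001  0.003]
120 102 236
160 97 243
360 98 244
```

Request:
play_rows:
  dp:
    - [0.04,0,0]
    - [0.08,0,0]
    - [0.12,0,0]
    - [0.16,0,0]
    - [0.2,0,0]
  rot:
    - [0,0,0]
    - [0,0,0]
    - [0,0,0]
    - [0,0,0]
    - [0,0,0]

```text
clock: 8.75
eef_pos: [530.7, -48.2, 52.1]
tcp_rot: [-3.142, -0.0, 1.479]
contact_force: [0.2, -0.3, 0.1]
opening: 0.501
grasp_force: 0.0
```

```bash
python3 b.py
```

```text
t 8.75 now(roller) [ 30.1 -13.6  52.1] op 0.5014104767726417 F [ 0.24 -0.29  0.11]
dp [-0.204 -0.015  0.003] rot [-0.001 -0.     0.004]
120 47 184
160 42 191
360 45 192
```

Request:
play_rows:
  dp:
    - [-0.3,0,-0.2]
    - [-0.4,0,-1]
    - [-0.4,0,-2]
    - [-0.4,0,-3]
    - [-0.4,0,-3.7]
  rot:
    - [0,0,0]
    - [0,0,0]
    - [0,0,0]
    - [0,0,0]
    - [0,0,0]
  fingers: 0

```text
clock: 9.22
eef_pos: [530.0, -65.2, 204.0]
tcp_rot: [3.139, 0.0, 1.479]
contact_force: [1.3, 0.2, -0.2]
opening: -0.004
grasp_force: 0.0
```

Request:
play_rows:
  dp:
    - [0,0,0]
    - [0,0,0]
  rot:
    - [0,0,0]
    - [0,0,0]

```text
clock: 9.38
eef_pos: [530.4, -65.1, 202.4]
tcp_rot: [3.137, 0.0, 1.479]
contact_force: [-0.2, 0.4, -0.9]
opening: -0.001
grasp_force: 0.0
```

```bash
python3 - <<'E'
from h import *
from d import d,O
d(160,44,180)
f=grab('wrist','w6.png');Rr=Ro.from_euler('z',1.479)
P=lambda L:proj(f,O+Rr.apply(L)).round().tolist()
print('box',P([[212,-70,66],[212,70,66],[121,70,66],[121,-70,66]]),'tip',P([[160,14,98],[160,-14,98]]),'pivot',P([[160,0,69]]),'bottle top',P([[83,-57,85],[83,28,85]]),P([[111,-57,57],[111,28,57],[55,-57,57],[55,28,57]]))
E
```

```text
t 9.3833 now(roller) [ 13.3 -14.8 202.4] op -0.0010729419671666601 F [-0.22  0.39 -0.86]
dp [ 3.667 -1.472  0.553] rot [0.042 0.003 0.001]
box [[338.0, -113.0], [129.0, -113.0], [142.0, 34.0], [331.0, 33.0]] tip [[210.0, -41.0], [255.0, -41.0]] pivot [[235.0, -27.0]] bottle top [[315.0, 87.0], [197.0, 87.0]] [[311.0, 49.0], [201.0, 49.0], [308.0, 122.0], [205.0, 122.0]]
```

View pics/w6.png

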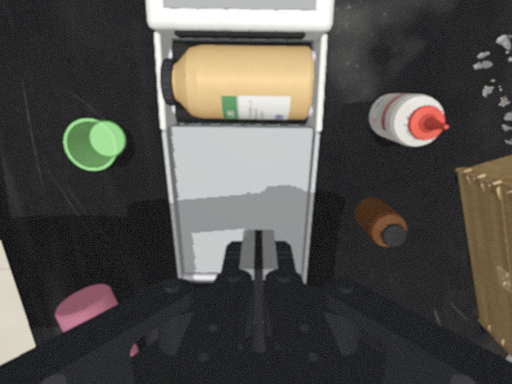

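The bottle rests in the trough, lying straight (rows 43–121, predicted 49–122), and the brown, red and green things are undisturbed. Now I go to the switch.

Request:
play_rows:
  dp:
    - [0.9,-0.4,0]
    - [1.8,-0.8,0]
    - [2.7,-1.2,0]
    - [3.5,-1.5,0]
    - [3.67,-1.54,0.3]
  rot:
    - [0,0,0]
    - [0,0,0]
    - [0,0,0]
    - [0,0,0]
    - [0,0,0]

```text
clock: 9.85
eef_pos: [479.8, 90.8, 188.0]
tcp_rot: [-3.141, -0.001, 1.481]
contact_force: [1.2, 0.5, -0.5]
opening: 0.0
grasp_force: 0.0
```

Request:
play_rows:
  dp:
    - [0,0,0]
    - [0,0,0]
  rot:
    - [0,0,0]
    - [0,0,0]

```text
clock: 10.02
eef_pos: [480.1, 87.3, 186.7]
tcp_rot: [-3.138, 0.001, 1.481]
contact_force: [-0.3, 0.1, 0.5]
opening: -0.002
grasp_force: 0.0
```

```bash
python3 - <<'E'
from h import *
from d import d,O
d(160,46,84)
f=grab('wrist','w7.png');Rr=Ro.from_euler('z',1.479)
P=lambda L:proj(f,O+Rr.apply(L)).round().tolist()
print('box',P([[212,-70,66],[212,70,66],[121,70,66],[121,-70,66]]),'tip',P([[160,14,98],[160,-14,98]]),'pivot',P([[160,0,69]]))
E
```

```text
t 10.0167 now(roller) [160.4  49.2 186.7] op -0.0021942348031420596 F [-0.27  0.09  0.52]
dp [-0.008  0.089  2.567] rot [-0.032  0.012  0.02 ]
box [[418.0, 112.0], [230.0, 112.0], [233.0, 225.0], [404.0, 225.0]] tip [[308.0, 191.0], [348.0, 191.0]] pivot [[321.0, 180.0]]
```

View pics/w7.png

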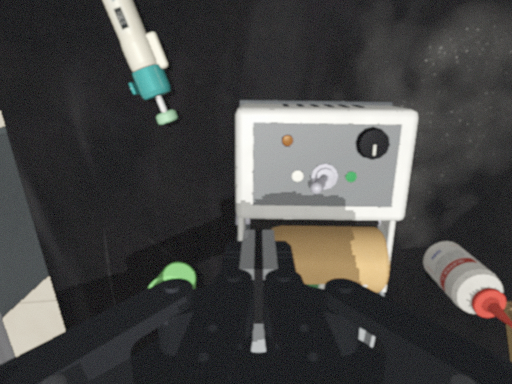

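The switch bat's tip is at (315,187) and its pivot at (324,177), about 3 mm further uphill and 2.5 mm closer to green than predicted. I descend beside it.

Request:
play_rows:
  dp:
    - [0.06,0,0.7]
    - [0.06,0,1.4]
    - [0.06,0,2.1]
    - [0.06,0,2.45]
    - [0.06,0,2.57]
  rot:
    - [0,0,0]
    - [0,0,0]
    - [0,0,0]
    - [0,0,0]
    - [0,0,0]

```text
clock: 10.48
eef_pos: [480.2, 88.2, 83.0]
tcp_rot: [-3.138, 0.001, 1.478]
contact_force: [-1.0, -0.2, -0.2]
opening: 0.001
grasp_force: 0.0
```

Request:
play_rows:
  dp:
    - [0,0,0]
    - [0,0,0]
    - [0,0,0]
  rot:
    - [0,0,0]
    - [0,0,0]
    - [0,0,0]

```text
clock: 10.73
eef_pos: [482.6, 89.6, 86.5]
tcp_rot: [3.14, -0.0, 1.479]
contact_force: [-0.2, -0.2, -0.1]
opening: -0.005
grasp_force: 0.0
```

```bash
python3 d.py 163 15 84
```

```text
t 10.7333 now(roller) [163.   46.9  86.5] op -0.004638679016482599 F [-0.21 -0.17 -0.09]
dp [0.001 0.798 0.064] rot [ 0.017 -0.004 -0.002]
```

Request:
play_rows:
  dp:
    - [0,0.12,0.03]
    - [0,0.24,0.03]
    - [0,0.36,0.03]
    - [0,0.48,0.03]
    - [0,0.6,0.03]
  rot:
    - [0,0,0]
    - [0,0,0]
    - [0,0,0]
    - [0,0,0]
    - [0,0,0]

```text
clock: 11.15
eef_pos: [505.9, 87.7, 84.4]
tcp_rot: [-3.141, -0.0, 1.479]
contact_force: [-1.7, 0.2, 0.8]
opening: -0.001
grasp_force: 1.0
```

Request:
play_rows:
  dp:
    - [0,0.06,0]
    - [0,0.12,0]
    - [0,0.18,0]
    - [0,0.22,0]
    - [0,0.22,0]
  rot:
    - [0,0,0]
    - [0,0,0]
    - [0,0,0]
    - [0,0,0]
    - [0,0,0]

```text
clock: 11.57
eef_pos: [514.6, 86.9, 84.1]
tcp_rot: [3.141, -0.0, 1.479]
contact_force: [0.7, -0.6, 0.3]
opening: -0.001
grasp_force: 0.0
```

```bash
python3 - <<'E'
from h import *
from d import d
d(163,8,84)
f=grab('wrist','w8.png')
cv2.imwrite('pics/w8.png',cv2.resize(f['color'][100:350,130:450,::-1],(768,600),interpolation=cv2.INTER_CUBIC))
E
```

```text
t 11.5667 now(roller) [163.2  14.9  84.1] op -0.0009956181880083914 F [ 0.67 -0.55  0.26]
dp [-0.005  0.172  0.004] rot [ 0.002 -0.     0.004]
```

View pics/w8.png

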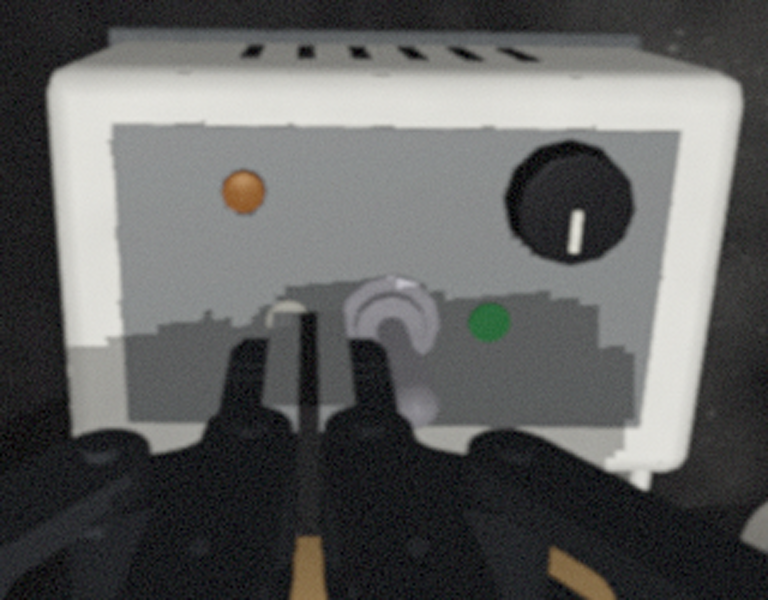

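The bat (tip at (418,408), pivot at (392,320)) has passed upright but isn't fully over. I push on in small steps.

Request:
play_rows:
  dp:
    - [0,0.04,0]
    - [0,0.08,0]
    - [0,0.12,0]
    - [0,0.16,0]
    - [0,0.16,0]
  rot:
    - [0,0,0]
    - [0,0,0]
    - [0,0,0]
    - [0,0,0]
    - [0,0,0]

```text
clock: 12.03
eef_pos: [520.9, 86.3, 84.1]
tcp_rot: [3.141, 0.0, 1.479]
contact_force: [-1.1, 0.3, -0.3]
opening: -0.0
grasp_force: 0.3
```

Request:
play_rows:
  dp:
    - [0,0.02,0]
    - [0,0.04,0]
    - [0,0.06,0]
    - [0,0.06,0]
    - [0,0.06,0]
  rot:
    - [0,0,0]
    - [0,0,0]
    - [0,0,0]
    - [0,0,0]
    - [0,0,0]

```text
clock: 12.45
eef_pos: [523.1, 86.1, 84.2]
tcp_rot: [3.141, -0.0, 1.479]
contact_force: [0.1, 0.3, -0.9]
opening: 0.001
grasp_force: 0.3
```

```bash
python3 - <<'E'
from h import *
from d import d,O
d(163,5,84)
f=grab('wrist','w9.png');Rr=Ro.from_euler('z',1.479);print([(a,proj(f,O+Rr.apply([[163,-2.5-32*np.sin(a),69+32*np.cos(a)]])).round(1).tolist()) for a in (0,.15,.3,.45)], proj(f,O+Rr.apply([[163,-2.5,69]])).round(1))
c=f['color'][200:300,240:360,::-1]
cv2.imwrite('pics/w9.png',cv2.resize(c,(720,600),interpolation=cv2.INTER_CUBIC))
E
```

```text
t 12.45 now(roller) [163.2   6.3  84.2] op 0.001493911062938877 F [ 0.13  0.25 -0.87]
dp [-0.005  0.033  0.004] rot [ 0.001 -0.     0.004]
[(0, [[278.8, 268.4]]), (0.15, [[290.5, 267.9]]), (0.3, [[301.6, 266.6]]), (0.45, [[311.9, 264.4]])] [[275.1 235.3]]
```

View pics/w9.png

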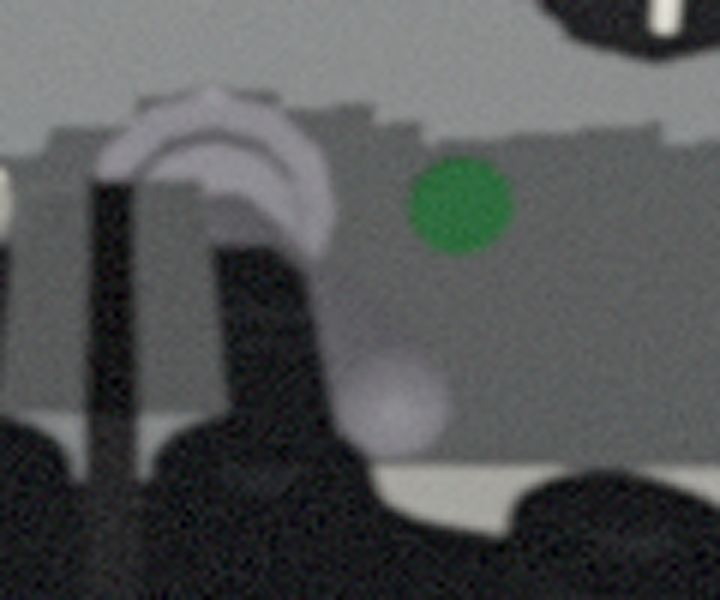

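The tip is at about (305,267) in the full image, which puts the lean near 0.35 of 0.45. A few more millimetres are needed.

Request:
play_rows:
  dp:
    - [0,0.02,0]
    - [0,0.04,0]
    - [0,0.06,0]
    - [0,0.06,0]
    - [0,0.06,0]
  rot:
    - [0,0,0]
    - [0,0,0]
    - [0,0,0]
    - [0,0,0]
    - [0,0,0]

```text
clock: 12.92
eef_pos: [525.5, 85.9, 84.2]
tcp_rot: [3.141, -0.0, 1.479]
contact_force: [-1.2, -0.3, -0.5]
opening: 0.006
grasp_force: 0.3
```

Request:
play_rows:
  dp:
    - [0,0.02,0]
    - [0,0.03,0]
    - [0,0.03,0]
    - [0,0.03,0]
  rot:
    - [0,0,0]
    - [0,0,0]
    - [0,0,0]
    - [0,0,0]

```text
clock: 13.25
eef_pos: [526.0, 85.7, 84.0]
tcp_rot: [-3.14, 0.0, 1.479]
contact_force: [-4.0, 0.2, 1.5]
opening: 0.002
grasp_force: 2.2
```

```bash
python3 - <<'E'
from h import *
from d import d,O
d(163,2,84)
f=grab('wrist');Rr=Ro.from_euler('z',1.479);print([(a,proj(f,O+Rr.apply([[163,-2.5-32*np.sin(a),69+32*np.cos(a)]])).round(1).tolist()) for a in (.3,.45)], proj(f,O+Rr.apply([[163,-2.5,69]])).round(1))
g=f['color'][255:276,270:345].astype(int);m=((g[:,:,2]-g[:,:,1])>6)&(g.sum(2)>250);v,u=np.nonzero(m)
print(len(u),u.mean()+270,v.mean()+255,u.min()+270,u.max()+270,v.min()+255,v.max()+255)
E
```

```text
t 13.25 now(roller) [163.1   3.4  84. ] op 0.002056327645502536 F [-3.97  0.18  1.51]
dp [-0.003  0.035  0.   ] rot [-0.011  0.002  0.004]
[(0.3, [[294.5, 266.6]]), (0.45, [[304.9, 264.5]])] [[269.2 235.3]]
38 303.7631578947368 264.89473684210526 295 312 256 273
```

The force rose to 4 N and the tip is at column 304, matching 0.45 rad, so the switch is on its stop. I back off and rise.

Request:
play_rows:
  dp:
    - [0,-0.2,0]
    - [0,-0.7,0]
    - [0,-0.9,-0.8]
    - [0,-0.9,-1.7]
    - [0,-0.9,-2.6]
  rot:
    - [0,0,0]
    - [0,0,0]
    - [0,0,0]
    - [0,0,0]
    - [0,0,0]

```text
clock: 13.72
eef_pos: [489.8, 89.0, 189.1]
tcp_rot: [-3.141, 0.0, 1.48]
contact_force: [2.0, -0.6, -0.0]
opening: 0.005
grasp_force: 0.0
```

Request:
play_rows:
  dp:
    - [-0.9,0,-0.4]
    - [-1.5,0,-0.8]
    - [-2,0,-1]
    - [-2,0,-1]
    - [-2,0,-1]
  rot:
    - [0,0,0]
    - [0,0,0]
    - [0,0,0]
    - [0,0,0]
    - [0,0,0]

```text
clock: 14.13
eef_pos: [484.0, 8.7, 228.9]
tcp_rot: [3.139, -0.0, 1.477]
contact_force: [0.0, 0.3, 0.4]
opening: 0.001
grasp_force: 0.0
```

```bash
python3 - <<'E'
from h import *
from d import d,O
d(163,2,84)
f=grab('wrist','w10.png');Rr=Ro.from_euler('z',1.479);P=lambda L:proj(f,O+Rr.apply(L)).round().tolist()
print('tip on/off',P([[163,-16.5,98],[163,11.5,98]]),'bottle',P([[83,-57,85],[83,28,85]]))
E
```

```text
t 14.1333 now(roller) [ 82.6  38.2 228.9] op 0.0008986253982774048 F [0.01 0.35 0.35]
dp [2.011 0.89  3.626] rot [ 0.028 -0.003 -0.016]
tip on/off [[329.0, 72.0], [292.0, 72.0]] bottle [[369.0, 171.0], [269.0, 171.0]]
```

View pics/w10.png

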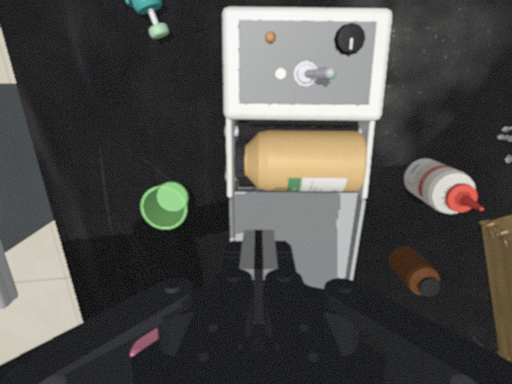

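The bat leans towards the green dot with its tip at (329,72), exactly as predicted for on. The bottle lies square in the trough, the surrounding things stand untouched, and the arm is clear.

```bash
python3 -c "
from h import *
print(r.sign_off())"
```

```text
the job is handed in; nothing more can be done
None
```

I rolled the amber bottle up the ramp into the trough and pushed the switch over to on; nothing around the roller was disturbed, and I handed the job in at about 14 s (no verdict came back).

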